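Slide the blue blister pack onto its sheet

ROBOT

A 7-joint arm with a two-finger parallel gripper is mounted at the origin on the work surface. World frame = base frame: x ahead of the robot, y to its left, z up, the work surface at z = 0. Lengths are in mm, angles in rad, forces in N, time in s.
With the tool pointing down it reaches from about 425 to 875 mm from the base axis. Payload 4.7 kg.
Tool frame: the origin (TCP) lies between the finger pads; the fingertips stand 19 mm ahead of it and the grasp point (between the pads) is the TCP; z points along the fingers, y is the line along which they close (so a half turn about z gives the same grasp; the last joint's range is limited). The gripper opens to 87 mm and grips with 3 to 60 N. Pads are 19 mm wide; open, the fingers measure 117 mm over their backs; the gripper's body (75 mm by 190 mm) begins 51 mm behind the grasp point.
Start: joints at [1.143, 0.321, -0.07, 1.45, 0.023, 1.371, -0.057], TCP at [277.903, -587.617, 241.587] pointing down, gripper open.
Joint ranges: [-2.86, 2.86], [-0.3, 2.09], [-1.38, 1.24], [0.06, 2.45], [-1.56, 4.7], [0.09, 2.05], [-2.69, 2.69]. Speed limits (rad/s): [2.57, 2.57, 3.14, 3.14, 3.14, 3.14, 3.14].

INTERFACE

Orientations are given as a rotation vector (axis times angle).
In Python, from rig import robot gives the robot as it stands.
- The arm moves only by the shell command python3 -m handwheel 'ROWS' [OPENING] [FORCE]. ROWS is JSON, a list of rows, each a list of 2 entries, a list of its own where there are three numbers: the shift along the tool's x, y, z in mm, then the turn about the tool's z in degrees. A call has 1 to 5 rows; each row is the pose to reach, as a shift and turn from the pose commanded when the call began, along the tool's axes at that moment; what a row does not reach only later rows make up. A row lasts 1/8 s, in which the tool goes at most 62.5 mm and 10.7 degrees, less where a joint would pass 70% of its speed; a pose out of reach is approached as far as the arm can. A call with a gripper value outside its range is refused whole. OPENING is the opening, from -1 (shut) to 1 (fully open), so that 0 is half open, set as the call begins (- or left out, the last holds). The fingers move at their own pace and stop on an object; FORCE is the grip in N (left out, the last holds). Time passes only in rows, so rows that repeat a pose let the fingers close. It gives the time, the measured TCP pose, the force, the opening and the grip force at its end, in the units of the state.
- robot.get_obs(): the state, without advancing time (a new reading comes with each control period).
- robot.get_image(name): name is "side" or "top"; returns a dict with "pixels" (420x560x3 uint8, red, green, blue), "vertical_fov" (degrees; the focal length in pixels is half the picture's height over the tangent of half this angle, whatever the lens; pixels are square), "cx", "cy" (the principal point, pixels), "k1" (the pictures are not rectified: a ray, as slopes to the right and down, at radius r is drawn at 1 + k1 r^2 times it, then the intrinsics apply), "position" and "orientation" of the camera in the world. Camera axes: x right, y up, looking along -z (the intrinsics and any distortion apply to the point x, -y, -z); pixel columns grow to the right and rows downward; lengths in mm; the calibration is good to about 2 mm. A picture is of the moment at which its call begins. There is no depth.
- robot.hand_in(): hands the job in; it is judged then, once.
The state is a dict: "t": time; "qpos": joint angles; "qd": joint speeds; "effort": joint torques, N m; "ee_pos": TCP position; "eef_rot": TCP orientation; "ft_force": force on the tool from outside, world axes, zero at the start; "torque": the same for the moment, N m; "gripper_width": finger opening in mm; "grip_force": force on a finger pad.
Only numpy, scipy, OpenCV 4.12 (cv2) and the standard library are available. Lean on these libraries where they do the work, as an engineer would, in place of code of your own. Each camera call takes 0.05 s, during which the arm holds its last target. There are 200 camera calls.

TASK

Press down on top of the flat blue-edged blister pack and slide it across the stand, without lifting it, until it lies flat and centred on the green-bordered white paper sheet, its long side along the sheet's long side. Leave the red-edged pack where it is, and let go.

Things in the scene. Friction and masses are not known exactly. Their poses are not given: they have to be found in the camera images.
- blue_pack: The pack to move: a thin stiff loose plate, 110 mm long (x axis), 70 wide (y) and 4 thick, 30 to 60 g, with a bright blue edge and a silver foil panel with ten grey dots on its flat top; flat on the stand (z = 0). Origin: centre of its underside, z up. It follows a fingertip pressed on it with 5 to 25 N; two tips 20 to 30 mm apart on its top also turn it. Either way round is as good.
- red_pack: The other blister pack, the same in shape and size but with a red plastic edge; loose, lying flat on the stand. It is to be left alone. Origin: centre of its underside; x along its length, z up.
- sheet: White paper sheet with a green border, 140 mm long (x axis) by 100 wide (y), fixed flat on the stand at z = 0, under 1 mm thick, no hindrance to the pack. Origin: its centre, z up. It lies farther out than the two packs and between them; the straight way from the blue pack is clear. A steel tray with a caddy, cup, jar and case, up to 95 mm high, stands to its right (-y).
Mind the look-alikes: they are no part of the job. Leave any purple or turquoise look-alike of the blue_pack alone.

How it is judged:
By the outcome, as a careful person would: the job done as asked, in the order asked, and still so for the second after the job is handed in, with the robot touching nothing.
It also fails if it takes over 35 s, if anything falls off the work surface, if the arm or the gripper's body presses on something with over 40 N, if the wrist force passes 120 N, or if a joint passes its speed limit or range.

## Working session

There is one attempt and no reset: what is moved stays moved. The work goes in short steps, Python scripts to look and compute and a shell command to move; the robot and the scene stay as the last step left them, time stands still between calls to the robot, and variables do not carry over. Pictures are saved under pics/ and viewed, at most 10 in all, crops included, and the job is handed in when it is done.

```bash
mkdir -p pics
cat > h.py <<'E'
import numpy as np, cv2
from scipy.spatial.transform import Rotation as R
from rig import robot
def cam(n):
    im=robot.get_image(n); H=im["pixels"].shape[0]
    im["f"]=H/2/np.tan(np.radians(im["vertical_fov"])/2)
    o=np.array(im["orientation"],float); im["R"]=R.from_rotvec(o).as_matrix() if o.shape==(3,) else (R.from_quat(o).as_matrix() if o.shape==(4,) else o)
    return im
def px2w(im,uv,z):
    K=np.array([[im["f"],0,im["cx"]],[0,im["f"],im["cy"]],[0,0,1.]])
    p=cv2.undistortPoints(np.array(uv,float).reshape(-1,1,2),K,np.array([im["k1"],0,0,0.])).reshape(-1,2)
    d=np.c_[p[:,0],-p[:,1],-np.ones(len(p))]@im["R"].T; c=np.array(im["position"])
    return c+d*((z-c[2])/d[:,2])[:,None]
def save(im,name,crop=None,s=1):
    a=im["pixels"]
    if crop: a=a[crop[1]:crop[3],crop[0]:crop[2]]
    cv2.imwrite("pics/"+name,cv2.resize(a[:,:,::-1],None,fx=s,fy=s,interpolation=cv2.INTER_CUBIC))
E
python3 - <<'E'
from h import *
for n in("top","side"):
    im=cam(n); save(im,n+"0.png",s=1.4); print(n,im["position"],im["orientation"],im["f"],im["cx"],im["cy"],im["k1"])
o=robot.get_obs(); print(o)
print(R.from_rotvec(o["eef_rot"]).as_matrix().round(3))
E
```

```text
top [406.54751469 221.39456847 819.25704919] [ 0.08687398 -0.09461003 -1.56540552] 429.13748247548807 285.737152066001 200.82464447416208 -0.03082812404799152
side [122.74584407 653.61501553 626.34075496] [ 0.34401832 -0.93515972 -2.29593478] 398.075854285061 277.31198155374835 209.90580222249974 0.03524869407774492
{'t': 0.1, 'qpos': array([ 1.14304617,  0.32174421, -0.07006085,  1.45153978,  0.02262408,
        1.37077689, -0.05692812]), 'qd': array([ 5.11245261e-04,  4.97916976e-04,  6.46481559e-05, -1.89721561e-03,
       -1.12131184e-03, -5.05790828e-04, -1.00495325e-03]), 'effort': array([ 2.07746398e-04, -4.92571306e+01, -4.05570958e-01, -3.13399494e+01,
       -6.40958687e-02,  3.95212602e-02,  7.89735577e-05]), 'ee_pos': array([ 277.69375977, -587.19923944,  240.58032691]), 'eef_rot': array([-3.06367201e+00, -6.88043425e-01,  7.64903526e-04]), 'ft_force': array([0.44332687, 0.64354672, 0.36728488]), 'torque': array([0.01271903, 0.00467725, 0.01486786]), 'grip_force': 0.0, 'gripper_width': 86.55039263087073}
[[ 0.904  0.428 -0.001]
 [ 0.428 -0.904  0.001]
 [-0.    -0.002 -1.   ]]
```

View pics/top0.png

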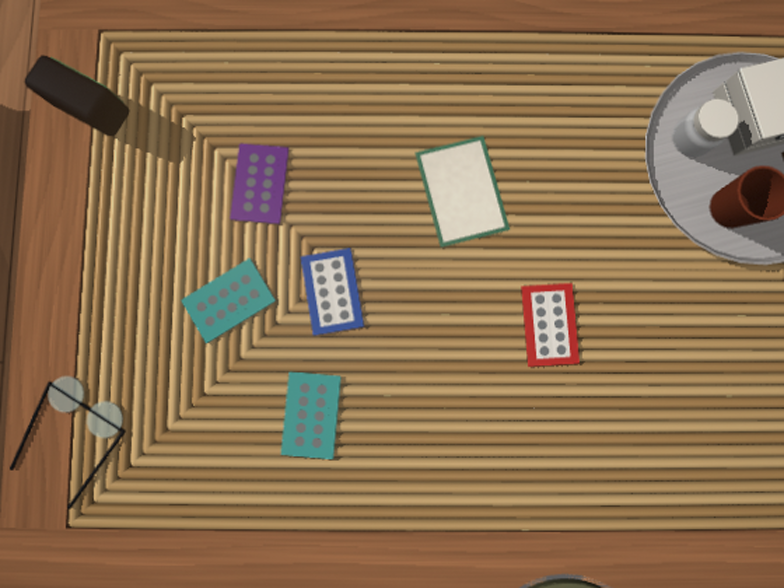

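View pics/side0.png

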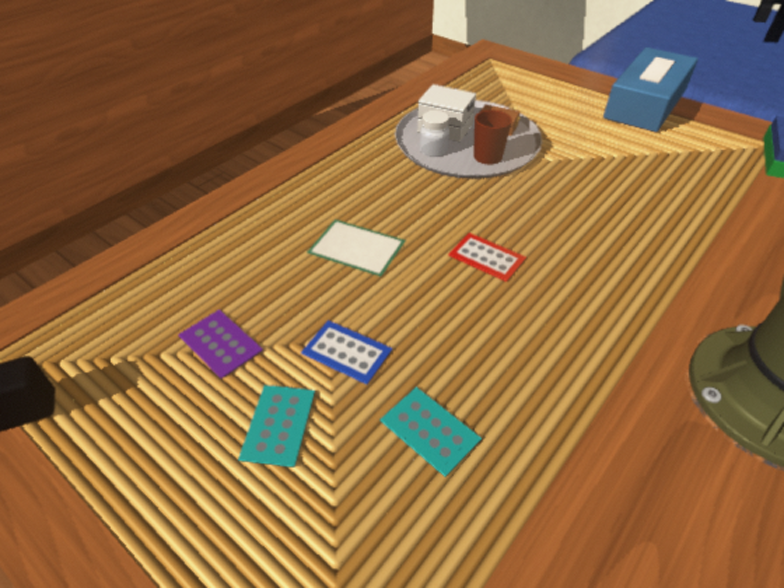

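The top view shows the blue pack at about (332,291), the sheet at (462,191) and the red pack at (550,325), in 1.4x-enlarged pixels. The purple and turquoise packs are left and below. The side view agrees.

```bash
cat >> h.py <<'E'
def rect(im,which,z):
    a=im["pixels"]; hsv=cv2.cvtColor(a,cv2.COLOR_RGB2HSV); h,s,v=[hsv[:,:,i].astype(int) for i in range(3)]
    m={"blue":(h>105)&(h<125)&(s>130)&(v>60),"red":((h<5)|(h>174))&(s>170)&(v>130),"sheet":((s<50)&(v>170))|((h>50)&(h<90)&(s>60)&(s<200)&(v<150))}[which].astype(np.uint8)
    out=[]
    for c in cv2.findContours(m,cv2.RETR_EXTERNAL,cv2.CHAIN_APPROX_NONE)[0]:
        if cv2.contourArea(c)<400: continue
        w=px2w(im,c.reshape(-1,2)+0.0,z)[:,:2].astype(np.float32)
        (x,y),(a1,b1),t=cv2.minAreaRect(w)
        if a1<b1: a1,b1,t=b1,a1,t+90
        t=(t+90)%180-90
        out.append([round(float(q),1) for q in (x,y,a1,b1,t)])
    return out
E
python3 - <<'E'
from h import *
for n in("top","side"):
    im=cam(n)
    for w,z in(("blue",3),("red",3),("sheet",0)): print(n,w,rect(im,w,z))
E
```

```text
top blue [[487.6, 310.6, 106.9, 67.1, 10.1]]
top red [[443.3, 13.7, 108.3, 70.2, 3.6]]
top sheet [[321.3, 337.3, 110.8, 71.0, -4.4], [444.0, 12.5, 89.7, 45.2, 4.0], [475.1, 453.7, 110.3, 70.2, -57.8], [488.3, 311.6, 90.5, 46.2, 10.5], [630.4, 131.7, 139.5, 99.6, 14.4], [740.7, -238.4, 55.4, 55.3, 86.4], [772.3, -321.5, 109.0, 68.5, 13.5]]
side blue [[490.3, 310.5, 108.9, 69.3, 10.3], [460.3, -1048.3, 798.8, 381.7, -75.7]]
side red []
side sheet [[492.8, 307.6, 91.1, 46.7, 10.2], [633.2, 130.7, 137.2, 95.7, 14.7], [748.2, -301.0, 390.9, 236.9, -32.3], [784.7, -1098.8, 457.3, 158.3, -89.9], [1110.6, -815.6, 329.9, 99.5, -54.7]]
```

```bash
python3 -m handwheel '[[[60,-40,0],-10],[[115,-76,0],-20],[[170,-112,0],-30],[[220,-146,0],-40],[[260,-172,0],-50]]' -0.7; python3 -c "
from h import *
o=robot.get_obs();print(o['t'],o['ee_pos'],o['gripper_width'],R.from_rotvec(o['eef_rot']).as_matrix().round(3),o['qpos'].round(2))"
```

```text
t: 0.82
ee_pos: [440.1, -319.0, 241.6]
eef_rot: [2.481, 1.926, -0.0]
ft_force: [0.7, 0.0, 0.1]
gripper_width: 45.0
grip_force: 0.0
0.825 [ 440.12320245 -319.02462002  241.61031066] 44.98851409812361 [[ 0.248  0.969  0.   ]
 [ 0.969 -0.248 -0.   ]
 [-0.     0.    -1.   ]] [ 0.9   0.11 -0.35  1.71  0.04  1.33  0.3 ]
```

```bash
python3 -m handwheel '[[[60,-8,0],-5],[[120,-15,0],-10],[[180,-23,0],-14.4],[[240,-30,0],-14.4],[[300,-38,0],-14.4]]'; python3 -c "
from h import *
o=robot.get_obs();print(o['t'],o['ee_pos'],o['gripper_width'],R.from_rotvec(o['eef_rot']).as_matrix().round(3),o['qpos'].round(2))"
```

```text
t: 1.45
ee_pos: [478.6, -19.3, 241.7]
eef_rot: [2.227, 2.215, 0.0]
ft_force: [1.0, 1.0, 0.1]
gripper_width: 13.3
grip_force: 0.0
1.45 [478.64550538 -19.27265659 241.69397305] 13.295841765151275 [[ 0.005  1.     0.001]
 [ 1.    -0.005 -0.001]
 [-0.001  0.001 -1.   ]] [ 0.64 -0.03 -0.64  1.84 -0.02  1.32  0.  ]
```

```bash
python3 -m handwheel '[[[60,2,0],0],[[120,4,0],0],[[180,6,0],0],[[240,8,20],0],[[300,10,50],0]]' ; python3 -m handwheel '[[[30,0,50],0],[[30,0,100],0],[[30,0,125],0],[[30,0,125],0]]'; python3 -c "
from h import *
o=robot.get_obs();print(o['t'],o['ee_pos'],o['gripper_width'],R.from_rotvec(o['eef_rot']).as_matrix().round(3),o['qpos'].round(2))"
```

```text
t: 2.08
ee_pos: [490.8, 275.9, 194.3]
eef_rot: [2.227, 2.214, 0.004]
ft_force: [1.0, -0.2, 1.2]
gripper_width: 13.0
grip_force: 0.0
t: 2.58
ee_pos: [488.6, 303.0, 66.7]
eef_rot: [-2.225, -2.215, 0.007]
ft_force: [0.2, 0.2, 0.3]
gripper_width: 13.2
grip_force: 0.0
2.575 [488.58067    303.01857701  66.70704347] 13.160441021542876 [[ 0.005  1.    -0.004]
 [ 1.    -0.005 -0.002]
 [-0.002 -0.004 -1.   ]] [ 0.1   0.45 -0.84  1.8   0.38  1.06 -0.89]
```

```bash
python3 -m handwheel '[[[0,0,20],0],[[0,0,30],0],[[0,0,35],0],[[0,0,35],0]]'
```

```text
t: 3.08
ee_pos: [490.2, 304.0, 33.9]
eef_rot: [2.227, 2.216, -0.0]
ft_force: [-0.1, -0.5, -0.6]
gripper_width: 12.9
grip_force: 0.0
```

```bash
python3 -m handwheel '[[[6,-1,4],0],[[6,-1,8],0],[[6,-1,10],0],[[6,-1,10],0]]';python3 -m handwheel '[[[0,0,1],0],[[0,0,1],0]]'
```

```text
t: 3.58
ee_pos: [489.2, 309.9, 23.8]
eef_rot: [2.227, 2.216, -0.0]
ft_force: [0.1, -0.5, 0.4]
gripper_width: 13.0
grip_force: 0.0
t: 3.82
ee_pos: [489.3, 310.0, 23.5]
eef_rot: [2.227, 2.215, 0.0]
ft_force: [-1.1, -1.0, 4.7]
gripper_width: 12.9
grip_force: 2.5
```

```bash
python3 -m handwheel '[[[0,0,1],0],[[0,0,1],0]]'
```

```text
t: 4.08
ee_pos: [489.7, 310.3, 23.4]
eef_rot: [2.226, 2.215, 0.001]
ft_force: [-1.7, -2.1, 11.2]
gripper_width: 13.3
grip_force: 5.6
```

```bash
python3 -m handwheel '[[[-5,4,0.4],0],[[-11,9,0.4],0],[[-18,14.5,0.4],0],[[-25,20,0.4],0],[[-31,25,0.4],0]]'
```

```text
t: 4.7
ee_pos: [514.9, 281.2, 23.5]
eef_rot: [-2.226, -2.216, -0.007]
ft_force: [-2.3, 1.0, 9.7]
gripper_width: 13.0
grip_force: 4.6
```

```bash
python3 -m handwheel '[[[-8,6.5,0.3],-1],[[-16,13,0.3],-2],[[-24,19.5,0.3],-3],[[-32,26,0.3],-4],[[-37,30,0.3],-4]]'; python3 -c "
from h import *
im=cam('side');print(rect(im,'blue',3)[:2]);save(im,'s1.png',(150,130,400,300),3)
o=robot.get_obs();print(o['ee_pos'],o['ft_force'],R.from_rotvec(o['eef_rot']).as_matrix().round(3))"
```

```text
t: 5.32
ee_pos: [545.2, 244.1, 23.5]
eef_rot: [-2.148, -2.293, -0.008]
ft_force: [-2.7, 3.1, 11.0]
gripper_width: 13.3
grip_force: 5.2
[[462.1, -1058.2, 778.7, 380.4, -75.6]]
[545.80369338 243.3019614   23.48915238] [-1.26765173  1.29806681 10.7902584 ] [[-0.064  0.998  0.004]
 [ 0.998  0.064  0.003]
 [ 0.003  0.004 -1.   ]]
```

View pics/s1.png

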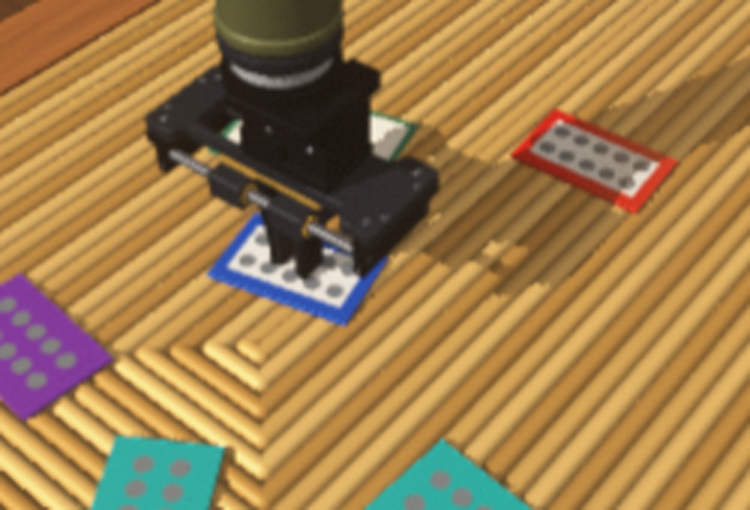

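The pack follows under the fingertips, flat at about (300,270) in the crop, and red at (595,160) is untouched. I'm continuing the slide.

```bash
python3 -m handwheel '[[[-8,5.4,0.1],0],[[-20,13.5,0.2],0],[[-33,22,0.3],0],[[-46,31,0.3],0],[[-59,40,0.3],0]]'; python3 -c "
from h import *
o=robot.get_obs();print(o['ee_pos'],o['ft_force'],R.from_rotvec(o['eef_rot']).as_matrix().round(3))"
```

```text
t: 6.0
ee_pos: [589.0, 188.1, 23.5]
eef_rot: [-2.147, -2.294, -0.008]
ft_force: [-2.4, 3.1, 11.7]
gripper_width: 13.0
grip_force: 5.7
[588.9802294  188.14474605  23.46849124] [-2.36098747  3.09004585 11.66843531] [[-0.066  0.998  0.003]
 [ 0.998  0.066  0.004]
 [ 0.004  0.004 -1.   ]]
```

```bash
python3 -m handwheel '[[[-13,8.6,0],0],[[-26,17,0],0],[[-38,25,0],0],[[-48,32,0],0],[[-55,36.5,0],0]]';  python3 -m handwheel '[[[-3,2,0],0],[[-4.5,3,0],0],[[-4.5,3,0],0],[[-4.5,3,0],0]]'; python3 -c "
from h import *
im=cam('top');print(rect(im,'blue',3),rect(im,'sheet',0));save(im,'t1.png',(230,50,430,200),4)
o=robot.get_obs();print(o['ee_pos'],o['ft_force'],R.from_rotvec(o['eef_rot']).as_matrix().round(3))"
```

```text
t: 6.62
ee_pos: [629.2, 135.1, 23.5]
eef_rot: [2.147, 2.292, 0.008]
ft_force: [-1.8, 2.3, 10.6]
gripper_width: 13.0
grip_force: 5.6
t: 7.12
ee_pos: [632.3, 131.0, 23.5]
eef_rot: [2.147, 2.293, 0.007]
ft_force: [-0.5, 2.0, 10.9]
gripper_width: 12.8
grip_force: 5.4
[] [[443.6, 12.5, 88.8, 45.3, 3.8], [621.1, 173.1, 140.9, 31.0, 6.9], [769.3, -236.6, 96.2, 84.6, 51.6], [771.5, -318.1, 110.4, 74.4, 13.0]]
[632.34076796 130.98929081  23.48653546] [-1.84043805  2.61296377 10.82194545] [[-0.066  0.998  0.004]
 [ 0.998  0.066  0.003]
 [ 0.003  0.004 -1.   ]]
```

View pics/t1.png

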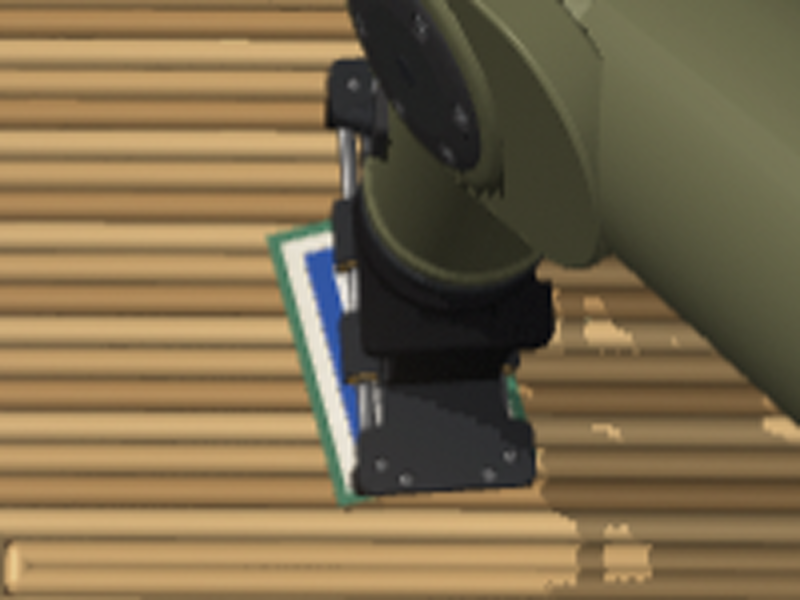

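The blue pack shows inside the sheet's upper-left corner at about (315,255), its edge parallel to the border. I'm lifting off and moving aside to measure.

```bash
python3 -m handwheel '[[[0,0,-2],0],[[0,0,-6],0],[[0,0,-25],0],[[0,0,-70],0],[[0,0,-120],0]]';  python3 -m handwheel '[[[-40,-25,-60],0],[[-90,-60,-60],0],[[-140,-90,-60],0],[[-190,-120,-60],0],[[-240,-150,-60],0]]'; python3 -c "
from h import *
for n in('top','side'):
    im=cam(n);print(rect(im,'blue',3),rect(im,'red',3),rect(im,'sheet',0));save(im,n+'2.png',(200,50,480,260),2.8)
o=robot.get_obs();print(o['t'],o['ee_pos'],R.from_rotvec(o['eef_rot']).as_matrix().round(3))"
```

```text
t: 7.8
ee_pos: [630.5, 128.4, 142.6]
eef_rot: [-2.148, -2.292, 0.001]
ft_force: [0.9, -0.5, 0.3]
gripper_width: 13.0
grip_force: 0.0
t: 8.43
ee_pos: [495.6, -122.4, 202.1]
eef_rot: [2.147, 2.29, -0.001]
ft_force: [0.8, -0.1, -0.7]
gripper_width: 13.0
grip_force: 0.0
[[630.6, 131.4, 107.5, 68.3, 14.5]] [[443.3, 13.7, 108.4, 70.2, 3.7]] [[303.3, 340.0, 80.7, 47.0, -14.0], [444.0, 12.5, 89.7, 45.2, 3.7], [475.1, 453.7, 110.3, 70.2, -57.9], [630.4, 131.7, 139.5, 99.6, 14.4], [740.5, -238.7, 57.5, 55.5, -84.2], [772.3, -321.5, 109.0, 68.5, 13.5]]
[[633.5, 130.9, 107.0, 67.1, 14.6], [465.7, -1037.8, 816.4, 397.6, -75.6]] [] [[633.6, 131.0, 137.7, 96.6, 15.0], [748.6, -299.7, 390.8, 235.9, -31.6], [781.3, -1112.7, 429.4, 151.4, -89.9], [1110.6, -815.6, 329.9, 99.5, -54.7]]
8.525 [ 493.52459482 -128.39733368  201.50655322] [[-0.053  0.999 -0.002]
 [ 0.999  0.053 -0.005]
 [-0.005 -0.002 -1.   ]]
```

View pics/top2.png

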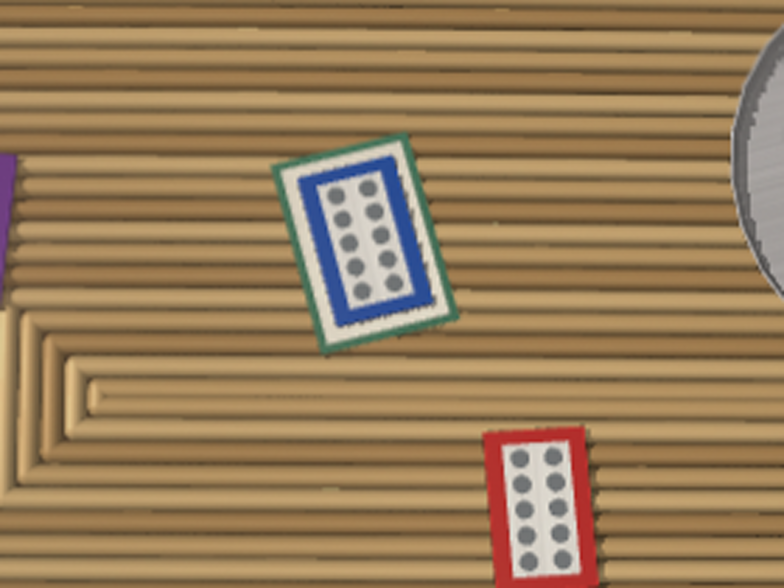

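The blue pack lies centred and aligned on the sheet at about (366,243), within 0.5 mm and 0.2°. The red pack at (540,510) has not moved, and the arm is clear.

```bash
python3 -m handwheel '[[[0,0,0],0],[[0,0,0],0],[[0,0,0],0]]'; python3 -c "
from rig import robot
print(robot.hand_in())"
```

```text
t: 8.9
ee_pos: [497.3, -118.9, 201.1]
eef_rot: [-2.145, -2.296, -0.001]
ft_force: [-0.8, 0.0, 0.0]
gripper_width: 12.8
grip_force: 0.0
the job is handed in; nothing more can be done
None
```

The blue pack was slid flat onto the sheet, and measures within about 0.5 mm of centre and 0.2° of its long side; the red pack did not move, the arm is clear, and the job was handed in at about 9 s (no verdict returned).

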